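# Hang the sharpening-stone carrier on the bench rack and slide it to the stop

### The job

Hang the wooden sharpening-stone carrier, handle towards the robot, by both steel hooks on the rack's upper rail at its open end (to the left seen from the robot, where no yellow keeper bar lies over the rail), then slide it along the rail under the keeper until it just rests against the red stop collar, gently enough that the collar is not shoved along and nothing is rammed. The lamp bar hangs low over the rail: do not knock it, leave the tub, offcut, jar and hammer where they are, and finally let go so that the carrier hangs still by itself against the collar.

Things in the scene. Friction and masses are not known exactly. Their poses are not given: they have to be found in the camera images.
- carrier: Wooden carrier with two sharpening stones, ~450 g. Origin: underside of its back board; z up, x away from the robot (handle to -x), y along its width. Board 18 (x) x 120 (y) x 130 mm high, centred on x = 0. Foot ledge at the front, x = -48 to -9, lip 27 mm high; stones stand on it at y = +-36, 34 wide, tops at z = 68 mm.
- carrier_grip (a point): Point in the carrier's dark wooden handle where to grip it: x = -42, y = 0, z = 112 mm in the carrier's frame; axes as the carrier's. Handle: solid bar 22 mm wide (y), 28 mm high (z 98 to 126), from the board (x = -9) out to x = -70 mm. Grip its two side faces with the tool leaning back towards -x.
- carrier_throat (a point): Centre of the hooks' throat, midway between both, at the underside of their flat tops (carrier x = 23, y = 0, z = 160 mm); lies on the rail's top when seated. Two flat steel hooks 14 mm wide at y = +-53 mm: shank x = 3 to 9, top plate 6 mm thick, rear tip x = 37 to 46 reaching down to z = 134 mm. Throat opens downward, 28 mm wide (x = 9 to 37).
- carrier_edge (a point): On the plane of the carrier's -y end (x = 23, y = -60, z = 152 mm in the carrier's frame; hooks and board end flush there): the side that comes to rest against the collar.
- rack: Fixed steel rack. Origin on the bench under the rail's middle; y along the rail, x away from the robot, z up. Posts 24 x 20 mm at y = +-222, feet x = -40 to 50 mm. Lower rest bar 12 mm diameter, axis x = -6, z = 90 mm: the hanging board's back leans on it (2 mm gap when the rail is centred in the throat).
- rail_top (a point): Top of the round steel hanging rail at its middle (rack x = 0, y = 0, z = 208 mm); axes as the rack's. Rail 16 mm diameter, axis at z = 200 mm, free from y = -212 to +212 mm between the posts.
- keeper_end (a point): Left (+y) end of the yellow keeper bar, middle of its underside (rack x = 0, y = 20, z = 223 mm). The bar, 12 mm wide and 6 mm thick, lies 15 mm over the rail's top from here to the right post: hooks can come onto the rail only to the left of this end (rack y = 20 to 212 mm).
- lamp: White lamp bar fixed on the rack's posts, above and in front of the rail, along its whole length. Spans x = -68 to -28, y = -240 to 240, z = 310 to 332 mm in the rack's frame: no room for an upright gripper over the handle of a carrier on the rail. Origin at rack (0, 0, 310 mm).
- collar_face (a point): Middle of the +y face of the red stop collar, on the rail's axis; axes as the rack's. Collar block 30 x 22 x 32 mm, held by friction: it slips at about 15 N along the rail. The carrier's -y end must rest against this face.
- collar (a joint): Position of the red collar's middle along the rack's y (m); its face is 11 mm further to +y.
- tub: Open grey plastic tub 80 x 130 x 60 mm high, loose. Origin: centre of the underside.
- offcut: Pine offcut 50 x 120 x 30 mm high, loose. Origin: centre of the underside.
- jar: Amber jar with lid, 70 mm diameter, 90 mm high, loose. Origin: centre of the underside.
- hammer: Hammer with dark wooden handle lying on the bench at the left. Origin near its middle on the bench.
Not all that is in view belongs to the job. Of the things shaped like the carrier, the wooden one is meant.

How it is judged:
On the way:
1. the carrier is seated with both hooks on the rail at the open end, still more than 60 mm away from the collar (z of carrier_throat in the frame of rack between 0.203 and 0.213 m and x of carrier_throat in the frame of rack between -0.01 and 0.01 m and angle between carrier's own z axis and vertical below 0.15 rad and angle between the y axis of carrier and the y axis of rack, either way round below 0.1 rad and y of carrier_edge in the frame of collar_face above 0.06 m), for 0.2 s.
At the end, for the whole second after the job is handed in: The carrier hangs at rest by both hooks on the upper rail (throat within 10 mm of the rail's middle across and 5 mm in height, upright within 0.15 rad, parallel to the rail within 0.1 rad), its -y end within 4 mm of the collar's face, and the collar is less than 6 mm from where it was (z of carrier_throat in the frame of rack between 0.203 and 0.213 m and x of carrier_throat in the frame of rack between -0.01 and 0.01 m and angle between carrier's own z axis and vertical below 0.15 rad and angle between the y axis of carrier and the y axis of rack, either way round below 0.1 rad and contact force between carrier and rack above 0.5 N and y of carrier_edge in the frame of collar_face between -0.003 and 0.004 m and linear speed of carrier below 0.02 m/s and angular speed of carrier below 0.15 rad/s and distance of collar_face from where it was at the start of the episode below 0.006 m); the robot touches nothing.
It fails at once if the red collar is shoved along by more than 6 mm (distance of collar_face from where it was at the start of the episode above 0.006 m).
It fails at once if the lamp bar is knocked (more than 3 N) (contact force between lamp and anything else above 3 N).
It fails at once if the carrier is rammed or dropped onto the rack (more than 60 N) (contact force between carrier and rack above 60 N).
It fails at once if the tub, offcut, jar or hammer is moved by more than 20 mm (distance of any of tub, offcut, jar, hammer from where it was at the start of the episode above 0.02 m).
It also fails if it takes over 59 s, if anything falls off the work surface, if the arm or the gripper's body presses on something with over 40 N, if the wrist force passes 120 N, or if a joint passes its speed limit or range.

### The arm

A 6-joint arm with a two-finger parallel gripper is mounted at the origin on the work surface. World frame = base frame: x ahead of the robot, y to its left, z up, the work surface at z = 0. Lengths are in m, angles in rad, forces in N, time in s.
With the tool pointing down it reaches from about 0.375 to 0.9 m from the base axis. Payload 3.1 kg.
Tool frame: the origin (TCP) lies at the very end of the fingers, on their centre line; the grasp point (between the pads) lies behind it (bot.tcp_to_grasp is the z of the grasp point in the tool frame, in m); z points along the fingers, y is the line along which they close (so a half turn about z gives the same grasp; the last joint's range is limited). The gripper opens to 87 mm and grips with 3 to 60 N. Pads are 19 mm wide; open, the fingers measure 117 mm over their backs; the gripper's body (75 mm by 190 mm) begins 51 mm behind the grasp point.
Start: joints at [-1.409, 0.527, 1.433, -0, 1.181, -0.178], TCP at [0.208, -0.589, 0.223] pointing down, gripper open.
Joint ranges: [-3.08, 3.08], [-0.75, 2.2], [0.22, 2.44], [-1.43, 4.57], [0, 2.65], [-2.85, 2.85]. Speed limits (rad/s): [2.79, 2.79, 3.14, 3.14, 3.14, 3.14].

### API

Orientations are given as a unit quaternion [w, x, y, z].
In Python, from rig import bot gives the robot as it stands.
- The arm moves only by the tool servo_tool, never from a script. Its argument "commands" is a list that holds one entry, the list of rows, each a list of 7 numbers: the shift along the tool's x, y, z in cm, then the turn, a rotation vector about the tool's x, y, z in rad, then the closure, from 0 (fully open) to 1 (shut). In form: [[[x, y, z, rx, ry, rz, gripper], ...]]. A call has 1 to 5 rows; each row is the pose to reach, as a shift and turn from the pose commanded when the call began, along the tool's axes at that moment; what a row does not reach only later rows make up. A row lasts 1/12 s, in which the tool goes at most 41.7 mm and 7.16 degrees, less where a joint would pass 70% of its speed; a pose out of reach is approached as far as the arm can. A call with a gripper value outside its range is refused whole. The fingers move at their own pace and stop on an object; the grip force is fixed at half the most. Time passes only in rows, so rows that repeat a pose let the fingers close. It gives the time, the measured TCP pose, the force, the opening and the grip force at its end, in the units of the state.
- bot.get_obs(): the state, without advancing time (a new reading comes with each control period).
- bot.snapshot(name): name is "scene" or "top"; returns the picture (384x512x3 uint8, blue, green, red); there is no depth.
- bot.camera_params(name): a dict with "intrinsics" (3x3 intrinsics, pixels), "D" ([k1, k2, p1, p2, k3] as OpenCV has them; the pictures are not rectified), "xyz" and "rotation" of the camera in the world. Camera axes: x right, y up, looking along -z (the intrinsics and any distortion apply to the point x, -y, -z); pixel columns grow to the right and rows downward; lengths in m; the calibration is good to about 2 mm. A picture is of the moment at which its call begins. camera_params takes no time and is no camera call.
- bot.sign_off(): hands the job in; it is judged then, once.
The state is a dict: "t": time; "q": joint angles; "qd": joint speeds; "joint_torque": joint torques, N m; "eef_pos": TCP position; "tool_rot": TCP orientation; "contact_force": force on the tool from outside, world axes, zero at the start; "ft_torque": the same for the moment, N m; "opening": opening from 0.0 (shut) to 1.0 (fully open); "grip_force": force on a finger pad.
Only numpy, scipy, OpenCV 4.12 (cv2) and the standard library are available. Lean on these libraries where they do the work, as an engineer would, in place of code of your own. Each camera call takes 0.05 s, during which the arm holds its last target. There are 200 camera calls.

## Working session

There is one attempt and no reset: what is moved stays moved. The work goes in short steps, Python scripts to look and compute and a tool call to move; the robot and the scene stay as the last step left them, time stands still between calls to the robot, and variables do not carry over. Pictures are saved under pics/ and viewed, at most 10 in all, crops included, and the job is handed in when it is done.

Besides the shell and the picture viewer there is one more tool, called after "Call:" by a JSON object that holds its "fn" and its "kwargs", one argument or row to a line. servo_tool: Moves the arm, as the interface text tells. Its arguments: {"type":"object","properties":{"commands":{"type":"array"}},"required":["commands"]}

```bash
mkdir -p pics; ls; python3 - <<'E'
from rig import bot
import cv2,numpy as np
np.set_printoptions(precision=4,suppress=True)
for n in("scene","top"):
    cv2.imwrite(f"pics/{n}0.png",bot.snapshot(n)); c=bot.camera_params(n); print(n,c)
print(bot.tcp_to_grasp,bot.get_obs())
E
```

```text
pics
scene {'intrinsics': array([[484.6127,   0.    , 249.677 ],
       [  0.    , 484.6127, 184.8047],
       [  0.    ,   0.    ,   1.    ]]), 'D': array([0.0445, 0.    , 0.    , 0.    , 0.    ]), 'xyz': array([0.9926, 0.9033, 1.1792]), 'rotation': array([0.2261, 0.1022, 0.3727, 0.8942])}
top {'intrinsics': array([[497.1603,   0.    , 259.59  ],
       [  0.    , 497.1603, 191.0604],
       [  0.    ,   0.    ,   1.    ]]), 'D': array([-0.1809,  0.    ,  0.    ,  0.    ,  0.    ]), 'xyz': array([0.2763, 0.0196, 1.9445]), 'rotation': array([ 0.7059,  0.0512, -0.0406, -0.7053])}
-0.0187 {'t': 0.1, 'q': array([-1.4095,  0.5284,  1.4338, -0.    ,  1.1814, -0.1785]), 'qd': array([ 0.0006, -0.0005, -0.0034,  0.0012,  0.0014, -0.002 ]), 'joint_torque': array([ -0.0005, -44.0988, -17.7151,   0.0634,   0.0534,  -0.0001]), 'eef_pos': array([ 0.2082, -0.5886,  0.2217]), 'tool_rot': array([-0.001 ,  0.9856,  0.1691,  0.    ]), 'contact_force': array([-0.2696,  0.2367, -0.4126]), 'ft_torque': array([ 0.0033, -0.0201,  0.0037]), 'grip_force': 0.0, 'opening': 1.0056272929063608}
```

View pics/scene0.png

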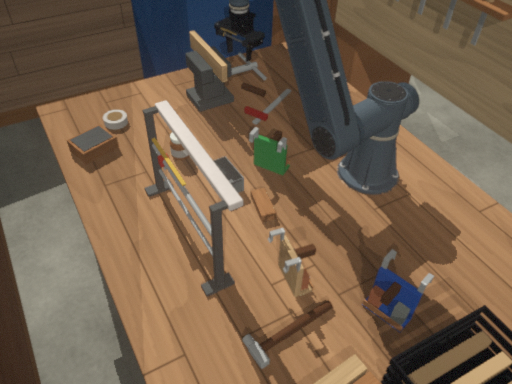

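View pics/top0.png

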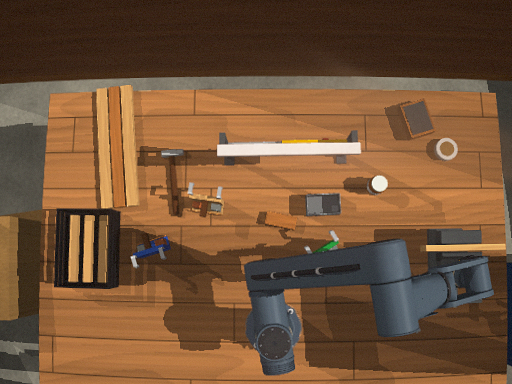

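Things shaped like the carrier: the wooden one at scene (290,262) / top (205,200), a green one at scene (270,152) / top (323,243), and a blue one at scene (395,297) / top (150,250). I choose the wooden one and check it in a close crop.

```bash
cat > h.py <<'E'
import cv2,numpy as np
from rig import bot
from scipy.spatial.transform import Rotation as R
np.set_printoptions(precision=4,suppress=True)
C={n:bot.camera_params(n) for n in("scene","top")}
def rot(q): return R.from_quat(np.roll(q,-1))
F=np.diag([1,-1,-1.])
def proj(n,P):
    c=C[n]; Rc=rot(c["rotation"]).as_matrix()@F; P=np.atleast_2d(P).astype(float)
    p=(P-c["xyz"])@Rc
    return cv2.projectPoints(p,np.zeros(3),np.zeros(3),c["intrinsics"],c["D"])[0][:,0]
def onz(n,uv,z):
    c=C[n]; u=cv2.undistortPoints(np.array(uv,float).reshape(-1,1,2),c["intrinsics"],c["D"])[:,0]
    d=np.c_[u,np.ones(len(u))]@(rot(c["rotation"]).as_matrix()@F).T
    return c["xyz"]+d*((z-c["xyz"][2])/d[:,2])[:,None]
E
python3 - <<'E'
import cv2,numpy as np
a=cv2.imread("pics/scene0.png");b=cv2.imread("pics/top0.png")
z=lambda i,x,y,w,h,k:cv2.resize(i[y:y+h,x:x+w],None,fx=k,fy=k,interpolation=cv2.INTER_CUBIC)
cv2.imwrite("pics/c1.png",np.vstack([np.hstack([z(a,240,210,100,100,4),z(b,170,165,100,100,4)]),z(b,205,120,200,50,4)]))
cv2.imwrite("pics/c2.png",z(a,130,90,130,210,2.8))
E
```

```text
(no output)
```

View pics/c1.png

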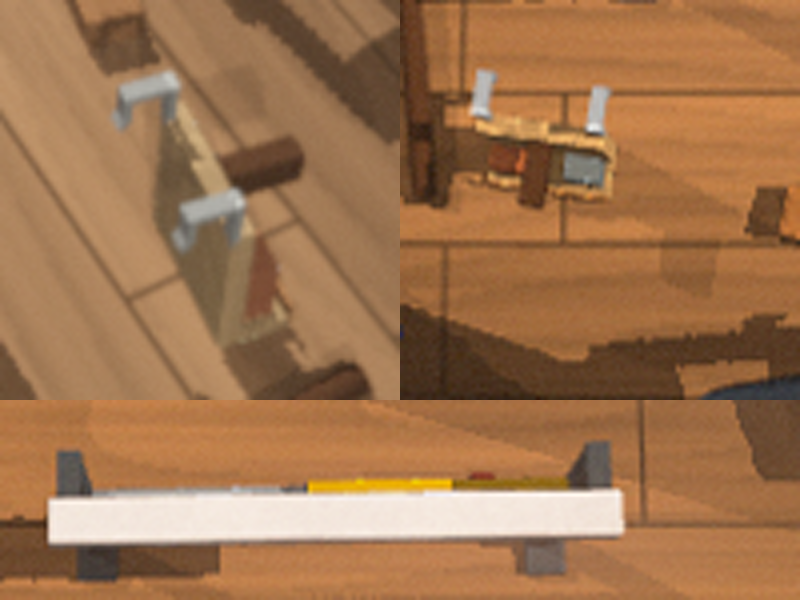

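View pics/c2.png

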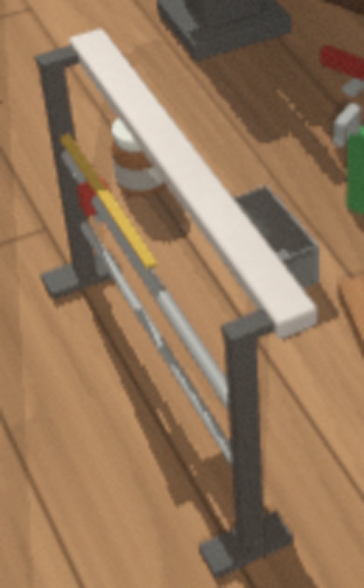

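The crop shows the wooden board, steel hooks and dark handle, so the wooden one is the right choice. It stands upright on the bench, with the hooks at scene about (270–300,232–262) and the handle pointing towards the robot. The rack's keeper starts at scene (184,184) and the red collar is at about (162,161). Next I fit both poses.

```bash
cat > fit.py <<'E'
from h import *
from scipy.optimize import least_squares
def fit(obs,x0):
    def T(p,P): return R.from_euler('z',p[2]).apply(np.array(P,float)/1000)+[p[0],p[1],0]
    def r(p): return np.concatenate([(proj(n,T(p,[o[0] for o in L]))-[o[1] for o in L]).ravel() for n,L in obs.items()])
    s=least_squares(r,x0,loss='soft_l1'); print(s.x); print(r(s.x).reshape(-1,2).round(1).tolist()); return s.x
s=lambda u,v:(240+u/4,210+v/4)
t=lambda u,v:(170+(u-400)/4,165+v/4)
c=fit({"scene":[((41.5,53,134),s(182,246)),((41.5,-53,134),s(124,127)),((3,53,166),s(238,193)),((3,-53,166),s(174,77)),
 ((46,53,166),s(180,212)),((46,-53,166),s(120,92)),((9,60,0),s(222,342)),((-70,0,112),s(297,160))],
 "top":[((46,53,166),t(486,72)),((46,-53,166),t(602,88)),((3,53,166),t(480,114)),((3,-53,166),t(596,130)),((-70,0,126),t(530,203))]},[.45,.2,0])
a=lambda u,v:(130+u/2.8,90+v/2.8)
b=lambda u,v:(205+u/4,120+(v-400)/4)
k=fit({"scene":[((-28,240,332),a(277,325)),((-28,-240,332),a(71,40)),((-68,-240,332),a(100,32)),((0,20,226),a(147,262)),((50,212,0),a(203,555))],
 "top":[((-28,240,332),b(48,500)),((-68,240,332),b(48,545)),((-28,-240,332),b(623,490)),((-68,-240,332),b(623,535)),((6,20,229),b(308,480))]},[.6,.0,0])
T=lambda p,P:R.from_euler('z',p[2]).apply(np.array(P)/1000)+[p[0],p[1],0]
print("grip",T(c,[-42,0,112]),"railtop",T(k,[0,0,208]))
# collar face candidates
for y in(-150,-130,-110,-90): print(y,(proj("scene",T(k,[15,y,216]))-[130,90])*2.8,(proj("top",T(k,[15,y,216]))-[205,120])*4+[0,400])
for n,P in(("tub",(320,204)),("off",(278,219)),("jar",(378,184)),("hamhead",(172,153)),("ham_end",(176,213)),("postL",(230,148))): print(n,onz("top",[P],.04))
E
python3 fit.py
```

```text
[ 0.489   0.2528 -0.1394]
[[0.2, -2.0], [-0.8, -2.1], [0.6, -0.3], [0.2, -0.8], [-0.1, -0.4], [-0.8, -0.4], [-1.3, 0.9], [0.0, -2.0], [-1.3, -1.0], [-1.7, -1.0], [-1.7, 0.1], [-1.9, 0.2], [-1.5, 0.7]]
[ 0.676  -0.0507  0.0175]
[[0.0, -1.9], [-1.8, -2.5], [0.3, -3.3], [1.3, -0.1], [-0.6, -0.7], [-0.9, -0.7], [-0.9, -0.1], [-0.7, -0.6], [-0.1, -0.1], [-0.8, 0.2]]
grip [0.4474 0.2586 0.112 ] railtop [ 0.676  -0.0507  0.208 ]
-150 [[ 73.4998 176.4   ]] [[494.3858 471.4685]]
-130 [[ 80.599  187.1517]] [[472.0835 471.7691]]
-110 [[ 87.8153 198.0832]] [[449.7516 472.08  ]]
-90 [[ 95.1518 209.1995]] [[427.3932 472.4011]]
tub [[ 0.4749 -0.1848  0.04  ]]
off [[ 0.4171 -0.0226  0.04  ]]
jar [[ 0.5529 -0.4134  0.04  ]]
hamhead [[0.6765 0.3936 0.04  ]]
ham_end [[0.4395 0.3718 0.04  ]]
postL [[0.6954 0.1645 0.04  ]]
```

```bash
cat > plan.py <<'E'
from h import *
def Rt(yaw,tilt):
    s,c=np.sin(tilt),np.cos(tilt); z=np.array([np.cos(yaw)*s,np.sin(yaw)*s,-c]); y=np.array([np.sin(yaw),-np.cos(yaw),0])
    return R.from_matrix(np.c_[np.cross(y,z),y,z])
def steps(way,o=None,lin=.19,ang=.55):
    """way: list of (grasp-point pos,yaw,tilt); prints one row per call"""
    o=o or bot.get_obs(); p=o["eef_pos"]; r=rot(o["tool_rot"])
    print("t",o["t"],"grasp",p+r.apply([0,0,bot.tcp_to_grasp]),"F",o["contact_force"],"q",o["q"],"open",o["opening"],o["grip_force"])
    for G,yaw,tilt in way:
        rt=Rt(yaw,tilt); T=np.array(G)-rt.apply([0,0,bot.tcp_to_grasp])
        d=(r.inv()*rt).as_rotvec(); n=int(np.ceil(max(np.linalg.norm(T-p)/lin,np.linalg.norm(d)/ang,1e-9))); dp=(T-p)/n
        for i in range(n):
            print("  ",np.r_[r.inv().apply(dp)*100,d/n].round(3).tolist()); r=r*R.from_rotvec(d/n)
        p=T; r=rt
E
python3 - <<'E'
from plan import *
steps([((.45,-.2,.34),0,.3),((.39,.20,.27),-.139,.6),((.38,.268,.18),-.139,.785)])
E
```

```text
t 0.1 grasp [ 0.2083 -0.5886  0.2404] F [-0.2696  0.2367 -0.4126] q [-1.4095  0.5284  1.4338 -0.      1.1814 -0.1785] open 1.0056272929063608 0.0
   [12.09, -9.471, -3.327, -0.018, 0.099, 0.112]
   [11.235, -10.733, -2.348, -0.018, 0.099, 0.112]
   [10.151, -11.903, -1.487, -0.018, 0.099, 0.112]
   [-2.419, -13.285, 1.609, -0.02, 0.1, 0.042]
   [-3.108, -13.196, 1.065, -0.02, 0.1, 0.042]
   [-3.734, -13.068, 0.457, -0.02, 0.1, 0.042]
   [-6.333, -6.596, 6.305, 0.0, 0.185, -0.0]
```

Call:
{"fn": "servo_tool", "kwargs": {
  "commands": [
    [[12,-9.5,-3.3,0,0.1,0.11,0],[12,-9.5,-3.3,0,0.1,0.11,0],[12,-9.5,-3.3,0,0.1,0.11,0],[12,-9.5,-3.3,0,0.1,0.11,0],[12,-9.5,-3.3,0,0.1,0.11,0]]
  ]
}}

```text
t: 0.52
eef_pos: [0.292, -0.4538, 0.2563]
tool_rot: [-0.011, 0.992, 0.116, 0.05]
contact_force: [-0.9, 0.0, -0.4]
opening: 0.997
grip_force: 0.0
```

Call:
{"fn": "servo_tool", "kwargs": {
  "commands": [
    [[11.2,-10.7,-2.3,0,0.1,0.11,0],[11.2,-10.7,-2.3,0,0.1,0.11,0],[11.2,-10.7,-2.3,0,0.1,0.11,0],[11.2,-10.7,-2.3,0,0.1,0.11,0],[11.2,-10.7,-2.3,0,0.1,0.11,0]]
  ]
}}

```text
t: 0.93
eef_pos: [0.3734, -0.3262, 0.2912]
tool_rot: [-0.018, 0.993, 0.062, 0.099]
contact_force: [-0.1, 0.2, -0.5]
opening: 0.999
grip_force: 0.0
```

Call:
{"fn": "servo_tool", "kwargs": {
  "commands": [
    [[10.2,-11.9,-1.5,0,0.1,0.11,0],[10.2,-11.9,-1.5,0,0.1,0.11,0],[10.2,-11.9,-1.5,0,0.1,0.11,0],[10.2,-11.9,-1.5,0,0.1,0.11,0],[10.2,-11.9,-1.5,0,0.1,0.11,0]]
  ]
}}

```text
t: 1.35
eef_pos: [0.4557, -0.1981, 0.329]
tool_rot: [-0.026, 0.989, 0.006, 0.148]
contact_force: [-0.1, -0.7, 0.3]
opening: 1.003
grip_force: 0.0
```

Call:
{"fn": "servo_tool", "kwargs": {
  "commands": [
    [[-2.4,-13.3,1.6,0,0.1,0.04,0],[-2.4,-13.3,1.6,0,0.1,0.04,0],[-2.4,-13.3,1.6,0,0.1,0.04,0],[-2.4,-13.3,1.6,0,0.1,0.04,0],[-2.4,-13.3,1.6,0,0.1,0.04,0]]
  ]
}}

```text
t: 1.77
eef_pos: [0.4314, -0.0656, 0.3105]
tool_rot: [-0.029, 0.98, -0.016, 0.194]
contact_force: [1.9, -0.3, -0.2]
opening: 0.996
grip_force: 0.0
```

```bash
python3 - <<'E'
from plan import *
steps([((.39,.20,.27),-.139,.6),((.38,.268,.18),-.139,.785)])
E
```

```text
t 1.7667 grasp [ 0.4243 -0.0665  0.3278] F [ 1.8599 -0.2901 -0.2209] q [-0.6002 -0.0005  2.01    0.3456  0.8625  0.8122] open 0.9963620457347602 0.0
   [-3.05, -12.969, 2.668, -0.056, 0.107, 0.038]
   [-3.765, -12.96, 1.573, -0.056, 0.107, 0.038]
   [-6.333, -6.596, 6.305, 0.0, 0.185, -0.0]
```

Call:
{"fn": "servo_tool", "kwargs": {
  "commands": [
    [[-3,-13,2.7,-0.06,0.11,0.04,0],[-3,-13,2.7,-0.06,0.11,0.04,0],[-3,-13,2.7,-0.06,0.11,0.04,0],[-3,-13,2.7,-0.06,0.11,0.04,0],[-3,-13,2.7,-0.06,0.11,0.04,0]]
  ]
}}

```text
t: 2.18
eef_pos: [0.418, 0.0668, 0.2822]
tool_rot: [-0.002, 0.968, -0.042, 0.246]
contact_force: [-0.5, 0.3, -0.4]
opening: 0.999
grip_force: 0.0
```

Call:
{"fn": "servo_tool", "kwargs": {
  "commands": [
    [[-3.8,-13,1.6,-0.06,0.11,0.04,0],[-3.8,-13,1.6,-0.06,0.11,0.04,0],[-3.8,-13,1.6,-0.06,0.11,0.04,0],[-3.8,-13,1.6,-0.06,0.11,0.04,0],[-3.8,-13,1.6,-0.06,0.11,0.04,0]]
  ]
}}

```text
t: 2.6
eef_pos: [0.412, 0.1165, 0.2661]
tool_rot: [0.031, 0.954, -0.073, 0.289]
contact_force: [0.8, -0.5, 0.9]
opening: 0.995
grip_force: 0.0
```

```bash
python3 - <<'E'
from plan import *
steps([((.38,.268,.18),-.139,.785)])
cv2.imwrite("pics/p1.png",np.hstack([cv2.resize(bot.snapshot("scene")[180:330,200:400],None,fx=4,fy=4)[:, :400*2]]))
E
```

```text
t 2.6 grasp [0.4017 0.1184 0.2816] F [ 0.8291 -0.5382  0.8995] q [ 0.1442  0.0674  2.2093 -0.5535  0.3491  2.3419] open 0.9948719824441201 0.0
   [-8.896, -14.652, 5.69, 0.026, 0.196, -0.004]
```

View pics/p1.png

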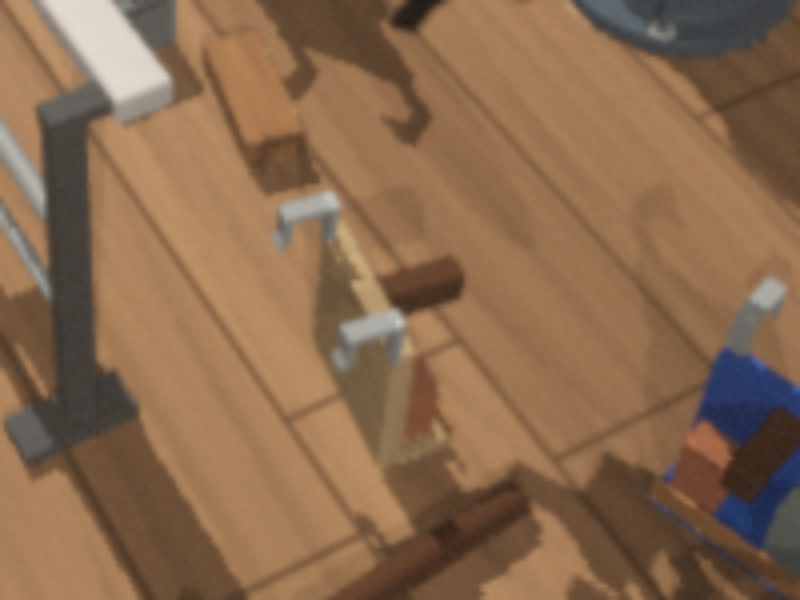

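```bash
cat > kin.py <<'E'
from plan import *
from scipy.optimize import least_squares
D=[([-1.4095,.5284,1.4338,0,1.1814,-.1785],(.2082,-.5886,.2217),(-.001,.9856,.1691,0)),
([-.6002,-.0005,2.01,.3456,.8625,.8122],(.4314,-.0656,.3105),(-.029,.98,-.016,.194)),
([.1442,.0674,2.2093,-.5535,.3491,2.3419],(.412,.1165,.2661),(.031,.954,-.073,.289))]
E=R.from_euler
def fk(q,L,c):
    h,a1,d,l2,a3,l3,l4=L
    z1=E('z',q[0]); u=E('y',q[1]); f=E('y',q[1]+q[2]); w=E('ZYZ',[q[3],q[4],q[5]])
    W=np.array([a1,d,h])+u.apply([0,0,l2])+f.apply([a3,0,l3])
    r=z1*f*w
    return z1.apply(W)+r.apply([0,0,l4]), r*E('z',c)
def res(x): return np.concatenate([np.r_[(lambda p,r:np.r_[p-np.array(P),.3*(r.inv()*rot(np.array(Q))).as_rotvec()])(*fk(q,x[:7],x[7]))] for q,P,Q in D])
best=min((least_squares(res,[.3,0,.1,.4,0,.4,.25,c0]) for c0 in(0,1.57,3.14,-1.57)),key=lambda s:s.cost)
L,c=best.x[:7],best.x[7]
lo=np.array([-3.08,-.75,.22,-1.43,0,-2.85]);hi=np.array([3.08,2.2,2.44,4.57,2.65,2.85])
def ik(G,yaw,tilt,flip,seeds=12):
    rt=Rt(yaw,tilt)*E('z',np.pi*flip); T=np.array(G)-rt.apply([0,0,bot.tcp_to_grasp]); rng=np.random.default_rng(0); out=[]
    f=lambda q:(lambda p,r:np.r_[p-T,.3*(r.inv()*rt).as_rotvec()])(*fk(q,L,c))
    for _ in range(seeds):
        q0=np.array([0,.2,2,0,.5,0])+rng.normal(0,.6,6)*[.5,.5,.3,2,.5,2]
        s=least_squares(f,np.clip(q0,lo+.01,hi-.01),bounds=(lo,hi))
        if s.cost<1e-7 and not any(np.abs(s.x-o).max()<.05 for o in out): out.append(s.x)
    return out
E
python3 - <<'E'
from kin import *
print(best.cost,best.x)
for fl in(0,1):
  for nm,G,yaw,tilt in(("pre",(.38,.268,.18),-.139,.785),("grip",(.447,.2586,.112),-.139,.785),("lift",(.447,.2586,.21),-.139,.785),("grip55",(.447,.2586,.112),-.139,.6),("over",(.609,.06,.2),.0175,.785),("hang",(.61,.06,.16),.0175,.785),("end",(.613,-.12,.16),.0175,.785)):
    for s in ik(G,yaw,tilt,fl): print(fl,nm,s)
E
```

```text
8.614348367315233e-08 [0.2741 0.0002 0.111  0.5879 0.1141 0.3915 0.3053 1.5708]
0 grip [ 0.5628  0.7042  2.2017  4.0449  0.62   -1.8332]
0 grip55 [ 0.4952  0.6163  2.1292  4.4186  0.3571 -2.2836]
0 over [-0.1358  0.4894  2.0738  2.6429  0.2277 -1.1919]
0 hang [-0.1355  0.5848  2.0974  2.8096  0.3368 -1.3649]
0 end [-0.5542  0.5931  2.0544  2.0274  0.4402 -0.9246]
1 pre [0.6997 0.5059 2.247  4.401  0.5851 1.0353]
1 grip [0.5628 0.7042 2.2017 4.0449 0.62   1.3083]
1 lift [0.5628 0.4418 2.1438 4.528  0.4827 0.7465]
1 grip55 [0.4952 0.6163 2.1292 4.4186 0.3571 0.858 ]
1 over [-0.1358  0.4894  2.0738  2.6429  0.2277  1.9497]
1 hang [-0.1355  0.5848  2.0974  2.8096  0.3368  1.7767]
1 end [-0.5542  0.5931  2.0544  2.0274  0.4402  2.217 ]
```

```bash
python3 - <<'E'
import kin
from kin import *
for tilt in(.9,1.05,1.2):
  for nm,G,yaw in(("pre",(.375,.27,.15),-.139),("grip",(.447,.2586,.112),-.139),("lift",(.447,.2586,.21),-.139),("over",(.609,.06,.2),.0175),("end",(.613,-.12,.16),.0175)):
    rt=Rt(yaw,tilt); T=np.array(G)-rt.apply([0,0,bot.tcp_to_grasp])
    f=lambda q:(lambda p,r:np.r_[p-T,.3*(r.inv()*rt).as_rotvec()])(*fk(q,L,c))
    ss=[least_squares(f,[.3,.5,2.1,3.5,.6,s6],bounds=(lo,hi)) for s6 in (-1.5,1.5)]
    for s in ss: print(tilt,nm,s.x,s.cost<1e-7)
E
```

```text
0.9 pre [ 0.7665  0.6749  2.3029  4.1649  0.8064 -1.7495] True
0.9 pre [0.1086 0.2311 2.3137 4.57   0.     2.85  ] False
0.9 grip [ 0.6036  0.7774  2.2362  3.9628  0.8091 -1.6903] True
0.9 grip [0.1087 0.4201 2.162  4.57   0.     2.85  ] False
0.9 lift [ 0.6036  0.4989  2.1919  4.2735  0.625  -2.0984] True
0.9 lift [0.1038 0.2286 2.2125 4.57   0.     2.85  ] False
0.9 over [-0.1448  0.5358  2.1446  2.846   0.4495 -1.4045] True
0.9 over [-0.1178  0.433   1.9863  4.57    0.      2.85  ] False
0.9 end [-0.5843  0.6443  2.1177  2.2653  0.6153 -1.1988] True
0.9 end [-0.3478  0.5243  1.9395  4.57    0.      2.85  ] False
1.05 pre [ 0.8281  0.795   2.3324  4.1155  1.042  -1.5843] True
1.05 pre [0.1208 0.1794 2.3114 4.57   0.     2.85  ] False
1.05 grip [ 0.6523  0.8888  2.2657  3.9277  1.0591 -1.5603] True
1.05 grip [0.1202 0.3846 2.1542 4.57   0.     2.85  ] False
1.05 lift [ 0.6523  0.5967  2.2444  4.0981  0.8556 -1.8534] True
1.05 lift [0.1144 0.1914 2.2042 4.57   0.     2.85  ] False
1.05 over [-0.156   0.6261  2.2253  2.9237  0.7653 -1.4994] True
1.05 over [-0.1102  0.4123  1.9732  4.57    0.      2.85  ] False
1.05 end [-0.6211  0.7365  2.1862  2.4064  0.8803 -1.4021] True
1.05 end [-0.3409  0.5057  1.9268  4.57    0.      2.85  ] False
1.2 pre [ 0.8783  0.9254  2.3439  4.1213  1.2692 -1.4571] True
1.2 pre [0.1318 0.1243 2.3124 4.57   0.     2.85  ] False
1.2 grip [ 0.6926  1.009   2.2752  3.9386  1.298  -1.4615] True
1.2 grip [0.1313 0.3479 2.1482 4.57   0.     2.85  ] False
1.2 lift [ 0.6926  0.7157  2.282   4.0215  1.1055 -1.6897] True
1.2 lift [0.1247 0.153  2.1978 4.57   0.     2.85  ] False
1.2 over [-0.1657  0.7471  2.2874  2.9494  1.0948 -1.5489] True
1.2 over [-0.1027  0.3909  1.9611  4.57    0.      2.85  ] False
1.2 end [-0.6525  0.852   2.2338  2.4572  1.1566 -1.533 ] True
1.2 end [-0.3342  0.4864  1.9149  4.57    0.      2.85  ] False
```

```bash
cat > jp.py <<'E'
from kin import *
o=bot.get_obs(); q0=o["q"]
rt=Rt(-.139,1.0); T=np.array([.37,.26,.24])-rt.apply([0,0,bot.tcp_to_grasp])
f=lambda q:(lambda p,r:np.r_[p-T,.3*(r.inv()*rt).as_rotvec()])(*fk(q,L,c))
q1=least_squares(f,[.6,.5,2.1,4,.6,-1.5],bounds=(lo,hi)).x
print(q0,q1,o["t"])
N=35
def Q(s):
    q=q0+(q1-q0)*s
    q[4]=np.interp(s,[0,.12,.8,1],[q0[4],.6,.65,q1[4]])
    return q
if __name__=="__main__":
  for k in range(N//5):
    p0,r0=fk(Q(5*k/N),L,c); rows=[]
    for j in range(1,6):
        p,r=fk(Q((5*k+j)/N),L,c); rows.append(np.r_[r0.inv().apply(p-p0)*100,(r0.inv()*r).as_rotvec()].round(2).tolist()+[0])
    print(p.round(3),r.apply([0,0,1]).round(2)); print(rows)
E
python3 jp.py
```

```text
[ 0.1495  0.0689  2.2103 -0.5567  0.3479  2.3503] [ 0.7978  0.4605  2.299   4.3448  0.8132 -1.9971] 2.65
[0.29  0.211 0.203] [ 0.17  0.13 -0.98]
[[-3.14, -0.62, 0.06, 0.01, -0.09, -0.01, 0], [-6.38, -1.63, -0.17, 0.03, -0.19, -0.03, 0], [-9.65, -3.04, -0.73, 0.06, -0.28, -0.05, 0], [-12.83, -4.83, -1.65, 0.11, -0.38, -0.06, 0], [-14.57, -7.35, -2.38, 0.19, -0.43, -0.08, 0]]
[0.259 0.346 0.219] [ 0.1   0.49 -0.87]
[[-1.06, -2.79, 0.28, 0.08, -0.03, -0.03, 0], [-1.93, -5.58, 0.35, 0.16, -0.04, -0.05, 0], [-2.59, -8.33, 0.25, 0.24, -0.05, -0.07, 0], [-3.03, -10.99, -0.01, 0.31, -0.05, -0.09, 0], [-3.26, -13.55, -0.42, 0.39, -0.04, -0.11, 0]]
[0.276 0.443 0.266] [ 0.2   0.73 -0.65]
[[0.26, -2.42, 0.43, 0.07, 0.02, -0.02, 0], [0.71, -4.71, 0.72, 0.14, 0.04, -0.04, 0], [1.34, -6.81, 0.86, 0.2, 0.08, -0.05, 0], [2.14, -8.71, 0.89, 0.25, 0.12, -0.07, 0], [3.09, -10.38, 0.82, 0.3, 0.16, -0.08, 0]]
[0.328 0.478 0.306] [ 0.42  0.78 -0.47]
[[1.15, -1.28, 0.44, 0.04, 0.05, -0.01, 0], [2.4, -2.3, 0.75, 0.06, 0.11, -0.03, 0], [3.71, -3.05, 0.96, 0.08, 0.16, -0.04, 0], [5.05, -3.51, 1.06, 0.09, 0.22, -0.05, 0], [6.38, -3.69, 1.07, 0.09, 0.28, -0.06, 0]]
[0.385 0.45  0.307] [ 0.68  0.62 -0.4 ]
[[1.25, 0.21, 0.27, -0.01, 0.06, -0.01, 0], [2.42, 0.69, 0.42, -0.03, 0.12, -0.03, 0], [3.5, 1.43, 0.45, -0.06, 0.17, -0.04, 0], [4.44, 2.41, 0.35, -0.1, 0.22, -0.06, 0], [5.22, 3.62, 0.13, -0.15, 0.26, -0.07, 0]]
[0.413 0.373 0.276] [ 0.84  0.31 -0.45]
[[0.53, 1.47, 0.01, -0.06, 0.04, -0.02, 0], [0.86, 3.12, -0.13, -0.12, 0.07, -0.04, 0], [0.99, 4.92, -0.44, -0.18, 0.09, -0.06, 0], [1.5, 6.56, -0.93, -0.25, 0.12, -0.08, 0], [1.82, 8.4, -1.63, -0.32, 0.15, -0.11, 0]]
[0.386 0.258 0.23 ] [ 0.83 -0.12 -0.54]
[[-0.03, 2.18, -0.25, -0.08, 0.02, -0.03, 0], [-0.27, 4.5, -0.73, -0.16, 0.03, -0.07, 0], [-0.72, 6.94, -1.46, -0.25, 0.02, -0.1, 0], [-1.4, 9.43, -2.47, -0.35, 0.01, -0.14, 0], [-2.28, 11.92, -3.76, -0.44, -0.01, -0.18, 0]]
```

Call:
{"fn": "servo_tool", "kwargs": {
  "commands": [
    [[-3.1,-0.6,0.1,0.01,-0.09,-0.01,0],[-6.4,-1.6,-0.2,0.03,-0.19,-0.03,0],[-9.7,-3.0,-0.7,0.06,-0.28,-0.05,0],[-12.8,-4.8,-1.7,0.11,-0.38,-0.06,0],[-14.6,-7.4,-2.4,0.19,-0.43,-0.08,0]]
  ]
}}

```text
t: 3.07
eef_pos: [0.2886, 0.2111, 0.2035]
tool_rot: [-0.066, 0.995, -0.011, 0.08]
contact_force: [0.3, -1.2, -0.2]
opening: 1.001
grip_force: 0.0
```

Call:
{"fn": "servo_tool", "kwargs": {
  "commands": [
    [[-1.1,-2.8,0.3,0.08,-0.03,-0.03,0],[-1.9,-5.6,0.3,0.16,-0.04,-0.05,0],[-2.6,-8.3,0.2,0.24,-0.05,-0.07,0],[-3.0,-11.0,0,0.31,-0.05,-0.09,0],[-3.3,-13.5,-0.4,0.39,-0.04,-0.11,0]]
  ]
}}

```text
t: 3.48
eef_pos: [0.2604, 0.346, 0.2206]
tool_rot: [-0.253, 0.963, 0.06, 0.069]
contact_force: [0.3, 0.1, -0.3]
opening: 0.999
grip_force: 0.0
```

```bash
python3 jp.py
```

```text
[0.3258 0.1792 2.2372 0.8542 0.6178 1.086 ] [ 0.7978  0.4605  2.299   4.3448  0.8132 -1.9971] 3.4833
[0.274 0.416 0.251] [ 0.18  0.67 -0.72]
[[0.35, -1.65, 0.33, 0.05, 0.02, -0.01, 0], [0.78, -3.22, 0.59, 0.09, 0.04, -0.03, 0], [1.29, -4.68, 0.78, 0.13, 0.06, -0.04, 0], [1.86, -6.03, 0.91, 0.17, 0.09, -0.05, 0], [2.4, -7.37, 0.98, 0.21, 0.12, -0.06, 0]]
[0.301 0.461 0.285] [ 0.3   0.77 -0.57]
[[0.64, -1.19, 0.34, 0.03, 0.03, -0.01, 0], [1.35, -2.27, 0.61, 0.07, 0.06, -0.02, 0], [2.11, -3.24, 0.83, 0.09, 0.1, -0.03, 0], [2.93, -4.07, 0.99, 0.11, 0.13, -0.04, 0], [3.79, -4.77, 1.11, 0.13, 0.17, -0.04, 0]]
[0.34  0.474 0.306] [ 0.47  0.76 -0.46]
[[0.88, -0.5, 0.29, 0.01, 0.04, -0.01, 0], [1.78, -0.86, 0.52, 0.02, 0.08, -0.02, 0], [2.68, -1.07, 0.7, 0.02, 0.12, -0.03, 0], [3.58, -1.15, 0.82, 0.02, 0.16, -0.03, 0], [4.46, -1.08, 0.89, 0.02, 0.2, -0.04, 0]]
[0.38  0.454 0.308] [ 0.65  0.64 -0.41]
[[0.82, 0.24, 0.19, -0.01, 0.04, -0.01, 0], [1.59, 0.62, 0.31, -0.03, 0.08, -0.02, 0], [2.32, 1.13, 0.38, -0.05, 0.12, -0.03, 0], [2.98, 1.77, 0.38, -0.08, 0.15, -0.04, 0], [3.57, 2.52, 0.32, -0.11, 0.18, -0.05, 0]]
[0.404 0.409 0.286] [ 0.78  0.45 -0.44]
[[0.47, 0.89, 0.06, -0.03, 0.03, -0.01, 0], [0.85, 1.88, 0.04, -0.07, 0.06, -0.02, 0], [1.14, 2.97, -0.05, -0.11, 0.08, -0.04, 0], [1.34, 4.14, -0.23, -0.16, 0.1, -0.05, 0], [1.42, 5.38, -0.48, -0.2, 0.12, -0.06, 0]]
[0.408 0.344 0.257] [ 0.85  0.2  -0.49]
[[-0.09, 1.34, -0.07, -0.05, 0.01, -0.02, 0], [-0.28, 2.73, -0.23, -0.1, 0.02, -0.03, 0], [-0.58, 4.16, -0.49, -0.15, 0.02, -0.05, 0], [-0.36, 5.52, -0.84, -0.21, 0.04, -0.07, 0], [-0.23, 6.98, -1.31, -0.26, 0.06, -0.09, 0]]
[0.386 0.258 0.23 ] [ 0.83 -0.12 -0.54]
[[-0.1, 1.64, -0.19, -0.06, 0.01, -0.02, 0], [-0.31, 3.37, -0.5, -0.12, 0.02, -0.05, 0], [-0.63, 5.16, -0.95, -0.19, 0.02, -0.08, 0], [-1.07, 7.01, -1.55, -0.25, 0.01, -0.11, 0], [-1.62, 8.88, -2.3, -0.32, -0.0, -0.14, 0]]
```

Call:
{"fn": "servo_tool", "kwargs": {
  "commands": [
    [[0.3,-2.4,0.4,0.07,0.02,-0.02,0],[0.7,-4.7,0.7,0.14,0.04,-0.04,0],[1.3,-6.8,0.9,0.2,0.08,-0.05,0],[2.1,-8.7,0.9,0.25,0.12,-0.07,0],[3.1,-10.4,0.8,0.3,0.16,-0.08,0]]
  ]
}}

```text
t: 3.9
eef_pos: [0.2763, 0.4417, 0.268]
tool_rot: [-0.394, 0.903, 0.087, 0.147]
contact_force: [-1.0, 0.1, 0.0]
opening: 0.997
grip_force: 0.0
```

Call:
{"fn": "servo_tool", "kwargs": {
  "commands": [
    [[1.2,-1.3,0.4,0.04,0.05,-0.01,0],[2.4,-2.3,0.8,0.06,0.11,-0.03,0],[3.7,-3.0,1.0,0.08,0.16,-0.04,0],[5.0,-3.5,1.1,0.09,0.22,-0.05,0],[6.4,-3.7,1.1,0.09,0.28,-0.06,0]]
  ]
}}

```text
t: 4.32
eef_pos: [0.3296, 0.4768, 0.307]
tool_rot: [-0.436, 0.853, 0.064, 0.28]
contact_force: [-0.6, 0.7, 0.8]
opening: 0.999
grip_force: 0.0
```

Call:
{"fn": "servo_tool", "kwargs": {
  "commands": [
    [[1.2,0.2,0.3,-0.01,0.06,-0.01,0],[2.4,0.7,0.4,-0.03,0.12,-0.03,0],[3.5,1.4,0.5,-0.06,0.17,-0.04,0],[4.4,2.4,0.3,-0.1,0.22,-0.06,0],[5.2,3.6,0.1,-0.15,0.26,-0.07,0]]
  ]
}}

```text
t: 4.73
eef_pos: [0.3858, 0.4479, 0.3075]
tool_rot: [-0.364, 0.838, 0.016, 0.406]
contact_force: [-0.5, -0.2, -0.7]
opening: 0.998
grip_force: 0.0
```

Call:
{"fn": "servo_tool", "kwargs": {
  "commands": [
    [[0.5,1.5,0,-0.06,0.04,-0.02,0],[0.9,3.1,-0.1,-0.12,0.07,-0.04,0],[1.0,4.9,-0.4,-0.18,0.09,-0.06,0],[1.5,6.6,-0.9,-0.25,0.12,-0.08,0],[1.8,8.4,-1.6,-0.32,0.15,-0.11,0]]
  ]
}}

```text
t: 5.15
eef_pos: [0.4141, 0.3716, 0.2761]
tool_rot: [-0.203, 0.851, -0.031, 0.483]
contact_force: [0.4, 1.1, 0.5]
opening: 0.999
grip_force: 0.0
```

```bash
python3 - <<'E'
from plan import *
steps([((.37,.27,.22),-.139,1.),((.37,.27,.16),-.139,1.)])
E
```

```text
t 5.15 grasp [0.3985 0.3657 0.2846] F [0.4318 1.1485 0.4586] q [ 0.6901  0.3999  2.2887  3.6151  0.6845 -1.3631] open 0.9988918301873347 0.0
   [-4.308, 11.573, -2.674, -0.446, -0.006, -0.178]
   [-5.049, 0.0, 3.242, 0.0, 0.0, 0.0]
```

Call:
{"fn": "servo_tool", "kwargs": {
  "commands": [
    [[-1,2.4,-0.5,-0.09,0,-0.04,0],[-2,4.8,-1.1,-0.18,0,-0.08,0],[-3,7.2,-1.6,-0.27,0,-0.12,0],[-4,9.6,-2.2,-0.36,0,-0.15,0],[-4.3,11.6,-2.7,-0.45,0,-0.18,0]]
  ]
}}

```text
t: 5.57
eef_pos: [0.3831, 0.2671, 0.2076]
tool_rot: [0.037, 0.876, -0.06, 0.478]
contact_force: [0.4, 0.6, -0.1]
opening: 1.0
grip_force: 0.0
```

Call:
{"fn": "servo_tool", "kwargs": {
  "commands": [
    [[-2,0,1.2,0,0,0,0],[-4,0,2.6,0,0,0,0],[-5,0,3.2,0,0,0,0],[-5,0,3.2,0,0,0,0],[-5,0,3.2,0,0,0,0]]
  ]
}}

```text
t: 5.98
eef_pos: [0.3839, 0.2688, 0.1489]
tool_rot: [0.034, 0.875, -0.06, 0.479]
contact_force: [0.0, 0.1, 0.9]
opening: 1.002
grip_force: 0.0
```

```bash
python3 - <<'E'
from plan import *
a=bot.snapshot("scene");b=bot.snapshot("top")
steps([((.447,.2586,.112),-.139,1.)])
z=lambda i,x,y,w,h,k:cv2.resize(i[y:y+h,x:x+w],None,fx=k,fy=k,interpolation=cv2.INTER_CUBIC)
G=np.array([[.447,.2586,.112]]);
for n,i in(("scene",a),("top",b)): cv2.circle(i,tuple(int(round(v)) for v in proj(n,G)[0]),1,(0,255,255),-1)
cv2.imwrite("pics/p2.png",np.hstack([z(a,250,210,100,100,4),z(b,160,155,100,100,4)]))
E
```

```text
t 6.0833 grasp [0.3678 0.2714 0.1605] F [-0.0901 -0.1006  0.4086] q [ 0.8291  0.7224  2.3274  4.1594  0.9524 -1.6624] open 1.0014232151585134 0.0
   [0.221, 0.188, 9.376, -0.002, -0.003, 0.0]
```

View pics/p2.png

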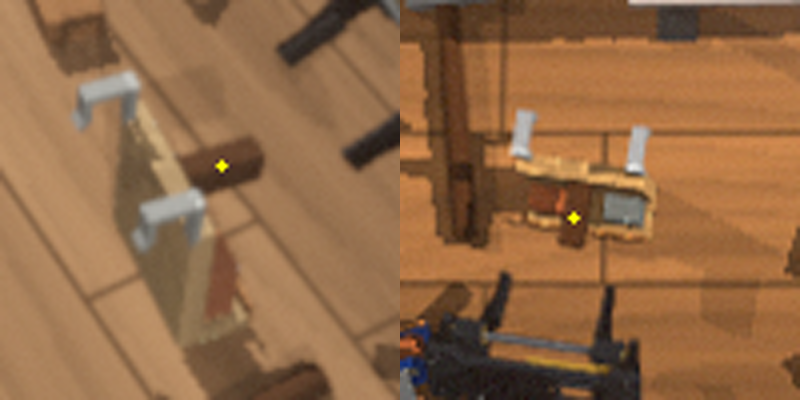

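The marker sits on the handle in both views (scene crop 222,166 and top crop 573,217), and the fingers straddle its axis. I go in and close.

Call:
{"fn": "servo_tool", "kwargs": {
  "commands": [
    [[0,0.2,2.5,0,0,0,0],[0.1,0.2,5,0,0,0,0],[0.2,0.2,7.5,0,0,0,0],[0.2,0.2,9.4,0,0,0,0],[0.2,0.2,9.4,0,0,0,0]]
  ]
}}

```text
t: 6.5
eef_pos: [0.4653, 0.2564, 0.1013]
tool_rot: [0.032, 0.874, -0.062, 0.481]
contact_force: [-0.1, -0.7, -0.6]
opening: 1.002
grip_force: 0.0
```

Call:
{"fn": "servo_tool", "kwargs": {
  "commands": [
    [[0,0,0,0,0,0,0.5],[0,0,0,0,0,0,0.8],[0,0,0,0,0,0,1],[0,0,0,0,0,0,1],[0,0,0,0,0,0,1]]
  ]
}}

```text
t: 6.92
eef_pos: [0.4608, 0.2575, 0.1018]
tool_rot: [0.032, 0.875, -0.059, 0.479]
contact_force: [0.1, -1.1, 0.1]
opening: 0.707
grip_force: 0.0
```

Call:
{"fn": "servo_tool", "kwargs": {
  "commands": [
    [[0,0,0,0,0,0,1],[0,0,0,0,0,0,1],[0,0,0,0,0,0,1],[0,0,0,0,0,0,1],[0,0,0,0,0,0,1]]
  ]
}}

```text
t: 7.33
eef_pos: [0.4614, 0.257, 0.101]
tool_rot: [0.032, 0.875, -0.059, 0.479]
contact_force: [0.4, -0.5, -0.4]
opening: 0.324
grip_force: 0.0
```

```bash
python3 - <<'E'
from plan import *
steps([((.447,.2586,.122),-.139,1.),((.447,.2586,.215),-.139,1.)])
E
```

```text
t 7.3333 grasp [0.4458 0.2591 0.1111] F [ 0.3542 -0.4769 -0.3606] q [ 0.6387  0.8549  2.2614  3.9264  0.9836 -1.5907] open 0.32391389599135234 0.0
   [0.987, 0.043, -0.48, -0.004, -0.002, 0.001]
   [7.826, -0.0, -5.025, 0.0, 0.0, 0.0]
```

Call:
{"fn": "servo_tool", "kwargs": {
  "commands": [
    [[0,0,0,0,0,0,1],[0,0,0,0,0,0,1],[0,0,0,0,0,0,1],[0,0,0,0,0,0,1],[0,0,0,0,0,0,1]]
  ]
}}

```text
t: 7.75
eef_pos: [0.4614, 0.257, 0.101]
tool_rot: [0.032, 0.875, -0.06, 0.479]
contact_force: [0.0, 1.2, -0.3]
opening: 0.249
grip_force: 30.0
```

Call:
{"fn": "servo_tool", "kwargs": {
  "commands": [
    [[0.2,0,-0.1,0,0,0,1],[0.4,0,-0.3,0,0,0,1],[0.8,0,-0.5,0,0,0,1],[1.3,0,-0.8,0,0,0,1],[1.7,0,-1.1,0,0,0,1]]
  ]
}}

```text
t: 8.17
eef_pos: [0.4611, 0.2568, 0.1216]
tool_rot: [0.032, 0.875, -0.06, 0.479]
contact_force: [-0.2, 0.6, -4.5]
opening: 0.249
grip_force: 30.0
```

Call:
{"fn": "servo_tool", "kwargs": {
  "commands": [
    [[1,0,-0.6,0,0,0,1],[2.4,0,-1.5,0,0,0,1],[4,0,-2.6,0,0,0,1],[5.5,0,-3.5,0,0,0,1],[6.7,0,-4.3,0,0,0,1]]
  ]
}}

```text
t: 8.58
eef_pos: [0.4606, 0.2564, 0.2025]
tool_rot: [0.032, 0.875, -0.06, 0.479]
contact_force: [0.7, -0.3, -4.8]
opening: 0.253
grip_force: 30.0
```

```bash
python3 - <<'E'
from plan import *
a=bot.snapshot("scene");b=bot.snapshot("top")
steps([((.52,.16,.212),-.06,1.),((.54,.065,.212),.0175,1.)],lin=.08)
z=lambda i,x,y,w,h,k:cv2.resize(i[y:y+h,x:x+w],None,fx=k,fy=k,interpolation=cv2.INTER_CUBIC)
cv2.imwrite("pics/p3.png",np.hstack([z(a,230,170,100,120,4),z(b,160,135,100,120,4)]))
E
```

```text
t 8.6833 grasp [0.4456 0.259  0.214 ] F [ 0.5235  1.4472 -4.5432] q [ 0.6391  0.5533  2.2322  4.1386  0.7772 -1.9188] open 0.25349282610431445 29.990127948112786
   [2.259, 4.345, 3.718, 0.031, -0.003, -0.023]
   [2.17, 4.506, 3.576, 0.031, -0.003, -0.023]
   [0.692, 4.621, 1.078, 0.033, -0.0, -0.021]
   [0.595, 4.667, 0.926, 0.033, -0.0, -0.021]
```

View pics/p3.png

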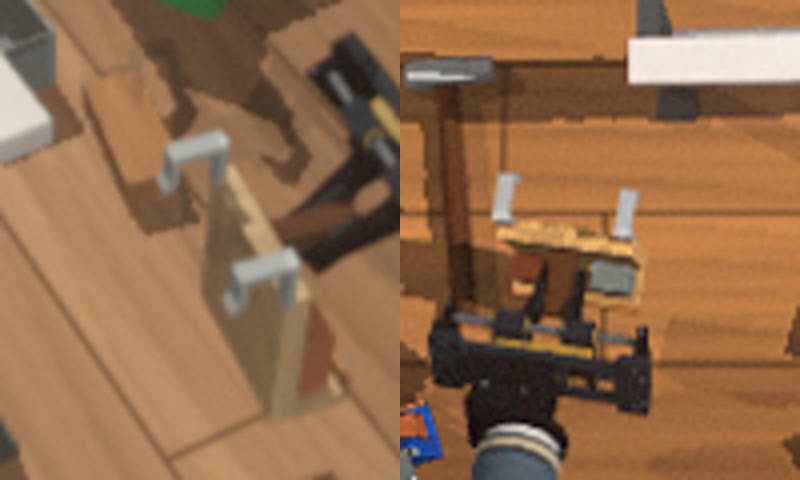

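Grasped and lifted: the hooks are at scene crop (230,270) and (168,150), and the board looks upright. I fit its pose now, correcting for the earlier keypoint bias.

```bash
python3 - <<'E'
from h import *
from scipy.optimize import least_squares
s=lambda u,v:(230+u/4,170+v/4)
t=lambda u,v:(160+(u-400)/4,135+v/4)
ob={"scene":[((41.5,53,134),s(232,312),(.2,-2)),((41.5,-53,134),s(168,190),(-.8,-2.1)),((3,53,166),s(295,256),(.6,-.3)),((3,-53,166),s(225,135),(.2,-.8)),((46,53,166),s(230,273),(-.1,-.4)),((46,-53,166),s(166,149),(-.8,-.4)),((9,60,0),s(270,418),(-1.3,.9))],
"top":[((46,53,166),t(508,174),(-1.3,-1)),((46,-53,166),t(630,190),(-1.7,-1)),((3,53,166),t(501,221),(-1.7,.1)),((3,-53,166),t(625,237),(-1.9,.2))]}
X=lambda p,P:R.from_euler('zyx',[p[3],p[4],p[5]]).apply(np.array(P,float)/1000)+p[:3]
r=lambda p:np.concatenate([(proj(n,X(p,[o[0] for o in l]))-[o[1] for o in l]-np.array([o[2] for o in l])).ravel() for n,l in ob.items()])
q=least_squares(r,[.489,.253,.1,-.139,0,0],loss='soft_l1'); p=q.x
print(p,r(p).reshape(-1,2).round(1).tolist()); print("grip pt",X(p,[[-42,0,112]]),"expected grasp .4456 .259 .214")
E
```

```text
[ 0.4907  0.2501  0.0999 -0.1355 -0.01   -0.0184] [[0.1, -0.3], [0.4, -0.3], [-0.6, -0.3], [-0.3, 0.3], [0.3, 0.2], [0.1, 0.5], [-0.2, -0.1], [-0.1, 0.3], [0.1, 0.3], [0.1, -0.3], [-0.3, -0.3]]
grip pt [[0.448  0.2578 0.2114]] expected grasp .4456 .259 .214
```

Call:
{"fn": "servo_tool", "kwargs": {
  "commands": [
    [[0.3,0.5,0.4,0.003,0,-0.002,1],[0.8,1.5,1.3,0.01,0,-0.007,1],[1.3,2.5,2.1,0.017,0,-0.013,1],[1.8,3.4,2.9,0.024,0,-0.018,1],[2.3,4.3,3.7,0.031,0,-0.023,1]]
  ]
}}

```text
t: 9.1
eef_pos: [0.4978, 0.2078, 0.1989]
tool_rot: [0.024, 0.877, -0.042, 0.478]
contact_force: [-0.1, 0.0, -4.5]
opening: 0.25
grip_force: 30.0
```

Call:
{"fn": "servo_tool", "kwargs": {
  "commands": [
    [[0.4,0.9,0.7,0.006,0,-0.005,1],[0.9,1.8,1.4,0.012,0,-0.01,1],[1.3,2.7,2.1,0.018,0,-0.014,1],[1.7,3.6,2.8,0.024,0,-0.018,1],[2.2,4.5,3.6,0.031,0,-0.023,1]]
  ]
}}

```text
t: 9.52
eef_pos: [0.535, 0.1591, 0.1976]
tool_rot: [0.016, 0.878, -0.024, 0.478]
contact_force: [0.8, 0.3, -5.5]
opening: 0.253
grip_force: 30.0
```

Call:
{"fn": "servo_tool", "kwargs": {
  "commands": [
    [[0.1,0.9,0.2,0.007,0,-0.004,1],[0.3,1.8,0.4,0.014,0,-0.008,1],[0.4,2.8,0.6,0.02,0,-0.012,1],[0.5,3.7,0.8,0.027,0,-0.016,1],[0.6,4.6,1.0,0.033,0,-0.02,1]]
  ]
}}

```text
t: 9.93
eef_pos: [0.5441, 0.1127, 0.1978]
tool_rot: [0.006, 0.878, -0.008, 0.478]
contact_force: [0.4, -0.6, -6.7]
opening: 0.249
grip_force: 30.0
```

```bash
python3 - <<'E'
from plan import *
steps([((.54,.063,.213),.0175,1.),((.607,.063,.213),.0175,1.)],lin=.08)
E
```

```text
t 9.9333 grasp [0.5284 0.113  0.2079] F [ 0.3817 -0.5722 -6.6582] q [ 0.024   0.5651  2.3533  3.195   0.7742 -1.5877] open 0.248501130207796 29.98961779754609
   [1.104, 4.919, 0.785, 0.032, 0.003, -0.018]
   [3.619, 0.117, 5.637, 0.0, 0.0, 0.0]
```

Call:
{"fn": "servo_tool", "kwargs": {
  "commands": [
    [[0.2,1,0.1,0.006,0,-0.003,1],[0.4,2,0.3,0.013,0,-0.007,1],[0.7,3.1,0.5,0.02,0,-0.011,1],[0.9,4.1,0.7,0.026,0,-0.015,1],[1.1,4.9,0.8,0.032,0,-0.018,1]]
  ]
}}

```text
t: 10.35
eef_pos: [0.5561, 0.0633, 0.203]
tool_rot: [-0.004, 0.878, 0.007, 0.478]
contact_force: [0.2, 0.8, -4.8]
opening: 0.253
grip_force: 30.0
```

Call:
{"fn": "servo_tool", "kwargs": {
  "commands": [
    [[0.2,0,0.3,0,0,0,1],[0.6,0,0.9,0,0,0,1],[1.0,0,1.5,0,0,0,1],[1.3,0,2.0,0,0,0,1],[1.3,0,2.0,0,0,0,1]]
  ]
}}

```text
t: 10.77
eef_pos: [0.5827, 0.065, 0.2054]
tool_rot: [-0.004, 0.876, 0.009, 0.481]
contact_force: [-0.4, 1.0, -4.4]
opening: 0.253
grip_force: 30.0
```

```bash
python3 - <<'E'
from plan import *
a=bot.snapshot("scene")
steps([((.607,.063,.213),.0175,1.)],lin=.08)
z=lambda i,x,y,w,h,k:cv2.resize(i[y:y+h,x:x+w],None,fx=k,fy=k,interpolation=cv2.INTER_CUBIC)
cv2.imwrite("pics/p4.png",z(a,140,120,150,140,4))
E
```

```text
t 10.8167 grasp [0.5659 0.0647 0.215 ] F [-0.0635 -0.0754 -4.1053] q [-0.1591  0.5444  2.299   2.9122  0.7106 -1.493 ] open 0.2515819113793762 29.99054746236652
   [2.036, 0.25, 3.57, -0.0, -0.003, 0.002]
```

View pics/p4.png

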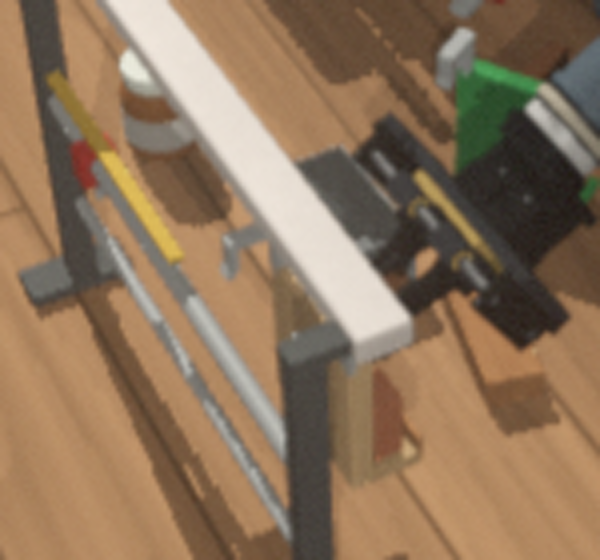

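```bash
python3 - <<'E'
from h import *
k=[.676,-.0507,.0175]
T=lambda P:R.from_euler('z',k[2]).apply(np.array(P)/1000)+[k[0],k[1],0]
cr=lambda P:((proj("scene",P)-[140,120])*4).round(0).tolist()
print("rail edges",[cr(T([x,y,z])) for x,z in((8,200),(0,208),(-8,200)) for y in(20,80,140)])
for dx,dz in((0,0),(.0024,-.0026)):
    o=np.array([.5659+.042+dx,.0647-.001,.215-.112+dz]); 
    print("hook",cr(R.from_euler('z',.0175).apply(np.array([[46,-53,166],[41.5,-53,134],[3,-53,166],[9,60,0]])/1000)+o))
a=cv2.imread("pics/p4.png")
for v in(330,370,410): print(v,a[v,180:300:6].sum(1)//3)
E
```

```text
rail edges [[[168.0, 284.0]], [[204.0, 338.0]], [[241.0, 395.0]], [[177.0, 272.0]], [[214.0, 326.0]], [[252.0, 383.0]], [[189.0, 276.0]], [[225.0, 330.0]], [[263.0, 386.0]]]
hook [[224.0, 237.0], [233.0, 268.0], [281.0, 216.0], [354.0, 486.0]]
hook [[221.0, 241.0], [230.0, 272.0], [278.0, 220.0], [352.0, 489.0]]
330 [138 141 130 137 161 187 176 147 140 140 141 142 144 140 140 136 109  97
 100 104]
370 [125 168 142 122 137 135 134 125 152 177 184 159 143 139 141 142 121  69
  64  69]
410 [134 138 140 138 136 158 140 111 137 136 133 132 140 167 185 170 147 103
  66  66]
```

The projected rail and hook match the picture to about 1 px: rail at (239,370) and hook at (228,238). I move over the rail, then descend.

Call:
{"fn": "servo_tool", "kwargs": {
  "commands": [
    [[0.3,0,0.6,0,0,0,1],[0.8,0.1,1.4,0,0,0,1],[1.4,0.1,2.3,0,0,0,1],[1.9,0.2,3.2,0,0,0,1],[2.1,0.2,3.5,0,0,0,1]]
  ]
}}

```text
t: 11.23
eef_pos: [0.6241, 0.0626, 0.2044]
tool_rot: [-0.003, 0.876, 0.008, 0.482]
contact_force: [0.2, 0.6, -4.9]
opening: 0.253
grip_force: 30.0
```

Call:
{"fn": "servo_tool", "kwargs": {
  "commands": [
    [[0,0,0,0,0,0,1],[0,0,0,0,0,0,1],[0,0,0,0,0,0,1]]
  ]
}}

```text
t: 11.48
eef_pos: [0.6207, 0.063, 0.2029]
tool_rot: [-0.004, 0.878, 0.008, 0.479]
contact_force: [-0.1, 0.4, -5.4]
opening: 0.25
grip_force: 30.0
```

```bash
python3 - <<'E'
from plan import *
steps([((.606,.063,.178),.0175,1.),((.606,.063,.162),.0175,1.)],lin=.08)
E
```

```text
t 11.4833 grasp [0.6049 0.0627 0.213 ] F [-0.0714  0.3938 -5.3739] q [-0.1459  0.555   2.2013  2.9058  0.6214 -1.4673] open 0.25018398953544657 29.990620797034353
   [-2.886, -0.032, 1.983, 0.001, 0.001, 0.001]
   [-1.346, 0.0, 0.864, 0.0, 0.0, 0.0]
```

Call:
{"fn": "servo_tool", "kwargs": {
  "commands": [
    [[-0.5,0,0.4,0,0,0,1],[-1.2,0,0.8,0,0,0,1],[-1.9,0,1.3,0,0,0,1],[-2.6,0,1.8,0,0,0,1],[-2.9,0,2.0,0,0,0,1]]
  ]
}}

```text
t: 11.9
eef_pos: [0.622, 0.0628, 0.1663]
tool_rot: [-0.004, 0.878, 0.008, 0.479]
contact_force: [0.8, -0.0, -5.6]
opening: 0.255
grip_force: 30.0
```

Call:
{"fn": "servo_tool", "kwargs": {
  "commands": [
    [[-0.1,0,0.1,0,0,0,1],[-0.3,0,0.2,0,0,0,1],[-0.5,0,0.3,0,0,0,1],[-0.6,0,0.4,0,0,0,1],[-0.7,0,0.45,0,0,0,1]]
  ]
}}

```text
t: 12.32
eef_pos: [0.6229, 0.0628, 0.1601]
tool_rot: [-0.004, 0.877, 0.008, 0.48]
contact_force: [0.3, 0.2, -5.7]
opening: 0.252
grip_force: 30.0
```

```bash
python3 - <<'E'
from plan import *
steps([((.606,.063,.162),.0175,1.)],lin=.08)
E
```

```text
t 12.3167 grasp [0.6072 0.0626 0.1702] F [ 0.3149  0.2233 -5.6931] q [-0.1455  0.6775  2.2183  2.9434  0.7601 -1.5153] open 0.25180110447435017 29.990548915229738
   [-0.758, -0.049, 0.345, 0.001, -0.002, 0.001]
```

Call:
{"fn": "servo_tool", "kwargs": {
  "commands": [
    [[-0.1,0,0.06,0,0,0,1],[-0.2,0,0.12,0,0,0,1],[-0.3,0,0.18,0,0,0,1],[-0.4,0,0.24,0,0,0,1],[-0.5,0,0.3,0,0,0,1]]
  ]
}}

```text
t: 12.73
eef_pos: [0.6226, 0.0628, 0.1541]
tool_rot: [-0.004, 0.877, 0.008, 0.48]
contact_force: [-0.8, -0.0, -5.4]
opening: 0.249
grip_force: 30.0
```

Call:
{"fn": "servo_tool", "kwargs": {
  "commands": [
    [[-0.05,0,0.03,0,0,0,1],[-0.1,0,0.06,0,0,0,1],[-0.15,0,0.09,0,0,0,1],[-0.15,0,0.09,0,0,0,1],[-0.15,0,0.09,0,0,0,1]]
  ]
}}

```text
t: 13.15
eef_pos: [0.6225, 0.0628, 0.1523]
tool_rot: [-0.004, 0.877, 0.008, 0.48]
contact_force: [0.2, 0.0, -5.0]
opening: 0.246
grip_force: 30.0
```

Call:
{"fn": "servo_tool", "kwargs": {
  "commands": [
    [[-0.05,0,0.03,0,0,0,1],[-0.1,0,0.06,0,0,0,1],[-0.1,0,0.06,0,0,0,1],[-0.1,0,0.06,0,0,0,1]]
  ]
}}

```text
t: 13.48
eef_pos: [0.6225, 0.0628, 0.1512]
tool_rot: [-0.004, 0.877, 0.008, 0.48]
contact_force: [0.5, -0.6, -5.1]
opening: 0.25
grip_force: 30.0
```

Call:
{"fn": "servo_tool", "kwargs": {
  "commands": [
    [[-0.05,0,0.03,0,0,0,1],[-0.1,0,0.06,0,0,0,1],[-0.1,0,0.06,0,0,0,1],[-0.1,0,0.06,0,0,0,1]]
  ]
}}

```text
t: 13.82
eef_pos: [0.6224, 0.0628, 0.1499]
tool_rot: [-0.004, 0.877, 0.008, 0.48]
contact_force: [-0.4, -0.4, -5.6]
opening: 0.252
grip_force: 30.0
```

Call:
{"fn": "servo_tool", "kwargs": {
  "commands": [
    [[-0.05,0,0.03,0,0,0,1],[-0.1,0,0.06,0,0,0,1],[-0.1,0,0.06,0,0,0,1],[-0.1,0,0.06,0,0,0,1]]
  ]
}}

```text
t: 14.15
eef_pos: [0.6226, 0.0628, 0.1491]
tool_rot: [-0.004, 0.877, 0.008, 0.48]
contact_force: [-0.8, 0.3, -4.3]
opening: 0.254
grip_force: 30.0
```

Call:
{"fn": "servo_tool", "kwargs": {
  "commands": [
    [[-0.05,0,0.03,0,0,0,1],[-0.1,0,0.06,0,0,0,1],[-0.1,0,0.06,0,0,0,1],[-0.1,0,0.06,0,0,0,1]]
  ]
}}

```text
t: 14.48
eef_pos: [0.6229, 0.0629, 0.1487]
tool_rot: [-0.004, 0.877, 0.008, 0.481]
contact_force: [-2.7, -0.5, -0.5]
opening: 0.248
grip_force: 30.0
```

```bash
python3 - <<'E'
from plan import *
steps([])
E
```

```text
t 14.4833 grasp [0.6071 0.0626 0.1587] F [-2.6737 -0.5206 -0.4725] q [-0.1456  0.7118  2.223   2.9508  0.8006 -1.526 ] open 0.2481588624509297 29.9947881186381
```

```bash
python3 - <<'E'
from plan import *
k=[.676,-.0507,.0175]
T=lambda P:R.from_euler('z',k[2]).apply(np.array(P)/1000)+[k[0],k[1],0]
for nm in("scene0","p_now"):
    a=cv2.imread(f"pics/{nm}.png") if nm=="scene0" else bot.snapshot("scene")
    h=cv2.cvtColor(a,cv2.COLOR_BGR2HSV); m=((h[...,0]<6)|(h[...,0]>174))&(h[...,1]>140); m[:,:150]=0;m[:,185:]=0;m[:145]=0;m[180:]=0
    v,u=np.nonzero(m); print(nm,len(u),u.min(),u.max(),v.min(),v.max(),u.mean(),v.mean())
for y in(-125,-130,-135,-140,-145,-150):
    b=np.array([[sx*15,y+sy*11,200+sz*16] for sx in(-1,1) for sy in(-1,1) for sz in(-1,1)]); p=proj("scene",T(b)); print(y,p.min(0),p.max(0),"+y face",proj("scene",T([[0,y+11,200]])))
b=cv2.imread("pics/top0.png");h=cv2.cvtColor(b,cv2.COLOR_BGR2HSV);m=((h[...,0]<6)|(h[...,0]>174))&(h[...,1]>100);m[:130]=0;m[145:]=0;m[:,:310]=0;m[:,340:]=0
v,u=np.nonzero(m);print(u.min(),u.max(),v.min(),v.max());print([(y,proj("top",T([[15,y,216]]))) for y in(-150,-128)])
steps([])
now=bot.snapshot("scene"); 
cv2.imwrite("pics/p5.png",cv2.resize(now[120:260,130:300],None,fx=4,fy=4,interpolation=cv2.INTER_CUBIC))
E
```

```text
scene0 44 158 163 156 166 160.25 160.5
p_now 44 158 163 156 166 160.25 160.5
-125 [158.0327 152.5383] [171.3036 167.8904] +y face [[166.141  162.3435]]
-130 [157.398 151.591] [170.6511 166.9103] +y face [[165.4915 161.3711]]
-135 [156.7659 150.6476] [170.0013 165.9343] +y face [[164.8447 160.4027]]
-140 [156.1363 149.708 ] [169.354  164.9622] +y face [[164.2004 159.4383]]
-145 [155.5093 148.7723] [168.7094 163.9942] +y face [[163.5588 158.4778]]
-150 [154.8848 147.8404] [168.0673 163.0301] +y face [[162.9198 157.5213]]Traceback (most recent call last):
  File "<stdin>", line 11, in <module>
    return umr_minimum(a, axis, None, out, keepdims, initial, where)
ValueError: zero-size array to reduction operation minimum which has no identity
```

Call:
{"fn": "servo_tool", "kwargs": {
  "commands": [
    [[0,0.2,0,0,0,0,1],[0,0.7,0,0,0,0,1],[0,1.4,0,0,0,0,1],[0,2.2,0,0,0,0,1],[0,3.0,0,0,0,0,1]]
  ]
}}

```text
t: 14.95
eef_pos: [0.6238, 0.0327, 0.1487]
tool_rot: [-0.004, 0.876, 0.009, 0.481]
contact_force: [0.4, 3.6, 1.4]
opening: 0.252
grip_force: 30.0
```

```bash
python3 - <<'E'
from plan import *
steps([])
now=bot.snapshot("scene"); 
cv2.imwrite("pics/p5.png",cv2.resize(now[120:260,130:300],None,fx=4,fy=4,interpolation=cv2.INTER_CUBIC))
E
```

```text
t 14.95 grasp [0.608  0.0324 0.1587] F [0.4062 3.6425 1.3526] q [-0.2308  0.7128  2.2303  2.8515  0.8131 -1.5059] open 0.25195317209012863 30.001084646210074
```

View pics/p5.png

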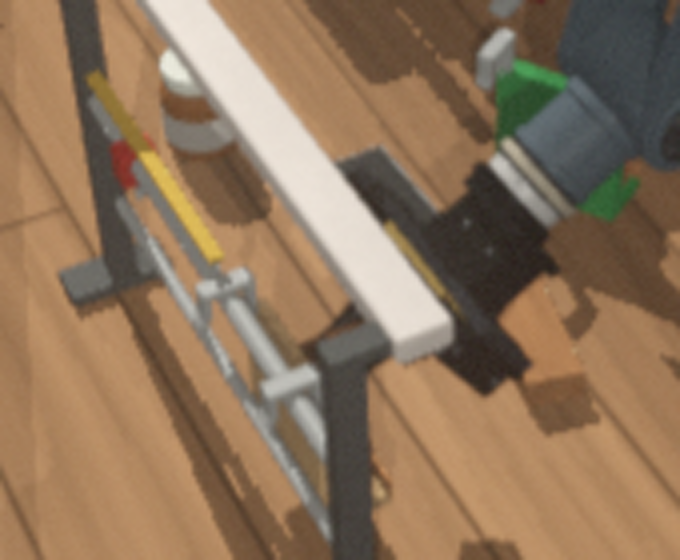

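Both hooks straddle the rail, at (225,290) and (290,385), clear of the keeper end at (218,260). I slide on.

Call:
{"fn": "servo_tool", "kwargs": {
  "commands": [
    [[0.03,0.6,-0.02,0,0,0,1],[0.03,1.4,-0.02,0,0,0,1],[0.03,2.2,-0.02,0,0,0,1],[0.03,3.1,-0.02,0,0,0,1],[0.03,4,-0.02,0,0,0,1]]
  ]
}}

```text
t: 15.42
eef_pos: [0.6239, -0.0072, 0.1487]
tool_rot: [-0.004, 0.877, 0.009, 0.481]
contact_force: [-0.2, 4.4, 1.4]
opening: 0.251
grip_force: 30.0
```

Call:
{"fn": "servo_tool", "kwargs": {
  "commands": [
    [[0,0.8,0,0,0,0,1],[0,1.6,0,0,0,0,1],[0,2.4,0,0,0,0,1],[0,3.2,0,0,0,0,1],[0,4,0,0,0,0,1]]
  ]
}}

```text
t: 15.83
eef_pos: [0.6245, -0.0474, 0.1487]
tool_rot: [-0.004, 0.877, 0.008, 0.481]
contact_force: [0.3, 4.2, 2.5]
opening: 0.248
grip_force: 30.0
```

```bash
python3 - <<'E'
from plan import *
steps([((.611,-.08,.1587),.0175,1)])
E
```

```text
t 15.8333 grasp [ 0.6087 -0.0476  0.1588] F [0.256  4.2416 2.4772] q [-0.4447  0.7106  2.2209  2.6005  0.8185 -1.4447] open 0.2482241099382826 30.003148424439132
   [0.076, 3.241, 0.149, -0.0, -0.003, 0.002]
```

Call:
{"fn": "servo_tool", "kwargs": {
  "commands": [
    [[0.04,0.8,-0.03,0,0,0,1],[0.04,1.6,-0.03,0,0,0,1],[0.04,2.4,-0.03,0,0,0,1],[0.04,3.2,-0.03,0,0,0,1],[0.04,3.8,-0.03,0,0,0,1]]
  ]
}}

```text
t: 16.25
eef_pos: [0.6249, -0.0862, 0.1488]
tool_rot: [-0.003, 0.877, 0.008, 0.48]
contact_force: [0.4, 4.0, 1.8]
opening: 0.253
grip_force: 30.0
```

Call:
{"fn": "servo_tool", "kwargs": {
  "commands": [
    [[0,0.2,0,0,0,0,1],[0,0.4,0,0,0,0,1],[0,0.6,0,0,0,0,1],[0,0.8,0,0,0,0,1],[0,0.9,0,0,0,0,1]]
  ]
}}

```text
t: 16.67
eef_pos: [0.625, -0.0939, 0.1488]
tool_rot: [-0.004, 0.877, 0.008, 0.48]
contact_force: [-0.8, 4.9, 2.3]
opening: 0.252
grip_force: 30.0
```

Call:
{"fn": "servo_tool", "kwargs": {
  "commands": [
    [[0,0.1,0,0,0,0,1],[0,0.2,0,0,0,0,1],[0,0.3,0,0,0,0,1],[0,0.4,0,0,0,0,1]]
  ]
}}

```text
t: 17.0
eef_pos: [0.6251, -0.098, 0.1488]
tool_rot: [-0.004, 0.877, 0.008, 0.48]
contact_force: [-0.4, 4.2, 2.4]
opening: 0.249
grip_force: 30.0
```

Call:
{"fn": "servo_tool", "kwargs": {
  "commands": [
    [[0.04,0.1,-0.03,0,0,0,1],[0.04,0.2,-0.03,0,0,0,1],[0.04,0.3,-0.03,0,0,0,1],[0.04,0.4,-0.03,0,0,0,1]]
  ]
}}

```text
t: 17.33
eef_pos: [0.6249, -0.1024, 0.1489]
tool_rot: [-0.004, 0.877, 0.007, 0.48]
contact_force: [0.9, 4.0, 1.4]
opening: 0.256
grip_force: 30.0
```

Call:
{"fn": "servo_tool", "kwargs": {
  "commands": [
    [[0,0.1,0,0,0,0,1],[0,0.2,0,0,0,0,1],[0,0.25,0,0,0,0,1]]
  ]
}}

```text
t: 17.58
eef_pos: [0.625, -0.105, 0.149]
tool_rot: [-0.003, 0.877, 0.007, 0.48]
contact_force: [1.2, 2.9, 0.2]
opening: 0.248
grip_force: 30.0
```

Call:
{"fn": "servo_tool", "kwargs": {
  "commands": [
    [[0,0.1,0,0,0,0,1],[0,0.2,0,0,0,0,1],[0,0.25,0,0,0,0,1]]
  ]
}}

```text
t: 17.83
eef_pos: [0.6251, -0.1075, 0.149]
tool_rot: [-0.004, 0.877, 0.007, 0.48]
contact_force: [0.1, 2.3, -0.0]
opening: 0.249
grip_force: 30.0
```

Call:
{"fn": "servo_tool", "kwargs": {
  "commands": [
    [[0,0.1,0,0,0,0,1],[0,0.2,0,0,0,0,1],[0,0.25,0,0,0,0,1]]
  ]
}}

```text
t: 18.08
eef_pos: [0.6251, -0.11, 0.149]
tool_rot: [-0.003, 0.877, 0.007, 0.48]
contact_force: [-0.1, 1.9, -1.5]
opening: 0.25
grip_force: 30.0
```

Call:
{"fn": "servo_tool", "kwargs": {
  "commands": [
    [[0,0.1,0,0,0,0,1],[0,0.2,0,0,0,0,1],[0,0.25,0,0,0,0,1]]
  ]
}}

```text
t: 18.33
eef_pos: [0.6252, -0.1125, 0.149]
tool_rot: [-0.004, 0.877, 0.007, 0.48]
contact_force: [1.0, 2.0, -2.2]
opening: 0.252
grip_force: 30.0
```

Call:
{"fn": "servo_tool", "kwargs": {
  "commands": [
    [[0,0.1,0,0,0,0,1],[0,0.2,0,0,0,0,1],[0,0.25,0,0,0,0,1]]
  ]
}}

```text
t: 18.58
eef_pos: [0.6253, -0.115, 0.1491]
tool_rot: [-0.003, 0.877, 0.008, 0.48]
contact_force: [-0.1, 2.2, -2.5]
opening: 0.252
grip_force: 30.0
```

Call:
{"fn": "servo_tool", "kwargs": {
  "commands": [
    [[0,0.1,0,0,0,0,1],[0,0.2,0,0,0,0,1],[0,0.25,0,0,0,0,1]]
  ]
}}

```text
t: 18.83
eef_pos: [0.625, -0.1158, 0.149]
tool_rot: [-0.004, 0.877, 0.009, 0.48]
contact_force: [0.0, 5.5, -2.0]
opening: 0.254
grip_force: 30.0
```

Contact with the collar: Fy rises to 5.5 N as motion stops. I relax, release and back off along the tool axis.

Call:
{"fn": "servo_tool", "kwargs": {
  "commands": [
    [[-0.03,-0.05,0.02,0,0,0,1],[-0.05,-0.08,0.03,0,0,0,1],[-0.05,-0.08,0.03,0,0,0,1]]
  ]
}}

```text
t: 19.08
eef_pos: [0.6252, -0.1158, 0.1489]
tool_rot: [-0.004, 0.877, 0.008, 0.48]
contact_force: [-2.2, 3.9, 0.6]
opening: 0.245
grip_force: 30.0
```

Call:
{"fn": "servo_tool", "kwargs": {
  "commands": [
    [[0,0,0,0,0,0,0.7],[0,0,0,0,0,0,0.6],[0,0,0,0,0,0,0.4],[0,0,0,0,0,0,0.3],[0,0,0,0,0,0,0.2]]
  ]
}}

```text
t: 19.5
eef_pos: [0.6258, -0.1173, 0.149]
tool_rot: [-0.003, 0.877, 0.007, 0.48]
contact_force: [-0.0, 0.4, 0.7]
opening: 0.515
grip_force: 0.0
```

Call:
{"fn": "servo_tool", "kwargs": {
  "commands": [
    [[0,0,0,0,0,0,0.2],[0,0,0,0,0,0,0.2],[0,0,0,0,0,0,0.2],[0,0,0,0,0,0,0.2],[0,0,0,0,0,0,0.2]]
  ]
}}

```text
t: 19.92
eef_pos: [0.6254, -0.1164, 0.1487]
tool_rot: [-0.004, 0.877, 0.008, 0.48]
contact_force: [-0.5, 0.4, 0.7]
opening: 0.787
grip_force: 0.0
```

Call:
{"fn": "servo_tool", "kwargs": {
  "commands": [
    [[0,0,-1,0,0,0,0.2],[0,0,-2.5,0,0,0,0.2],[0,0,-4.5,0,0,0,0.2],[0,0,-6.5,0,0,0,0.2],[0,0,-8.5,0,0,0,0.2]]
  ]
}}

```text
t: 20.33
eef_pos: [0.5525, -0.117, 0.1951]
tool_rot: [-0.004, 0.877, 0.008, 0.48]
contact_force: [0.3, 0.4, -0.0]
opening: 0.799
grip_force: 0.0
```

Call:
{"fn": "servo_tool", "kwargs": {
  "commands": [
    [[0,0,-2,0,0,0,0.2],[0,0,-4,0,0,0,0.2],[0,0,-5,0,0,0,0.2],[0,0,-5,0,0,0,0.2],[0,0,-5,0,0,0,0.2]]
  ]
}}

```text
t: 20.75
eef_pos: [0.5113, -0.1186, 0.222]
tool_rot: [-0.003, 0.877, 0.007, 0.48]
contact_force: [0.5, -0.2, 0.0]
opening: 0.802
grip_force: 0.0
```

```bash
python3 - <<'E'
from plan import *
steps([])
a=bot.snapshot("scene")
h=cv2.cvtColor(a,cv2.COLOR_BGR2HSV); m=((h[...,0]<6)|(h[...,0]>174))&(h[...,1]>140); m[:,:150]=0;m[:,185:]=0;m[:145]=0;m[180:]=0
v,u=np.nonzero(m); print(len(u),u.min(),u.max(),v.min(),v.max(),u.mean(),v.mean())
cv2.imwrite("pics/p6.png",cv2.resize(a[130:250,130:270],None,fx=5,fy=5,interpolation=cv2.INTER_CUBIC))
E
```

```text
t 20.75 grasp [ 0.4956 -0.1188  0.2321] F [ 0.4787 -0.2014  0.0457] q [-0.8535  0.4855  2.41    2.124   0.8565 -1.3244] open 0.8022650790484439 0.0
11 158 161 156 158 159.36363636363637 156.9090909090909
```

View pics/p6.png

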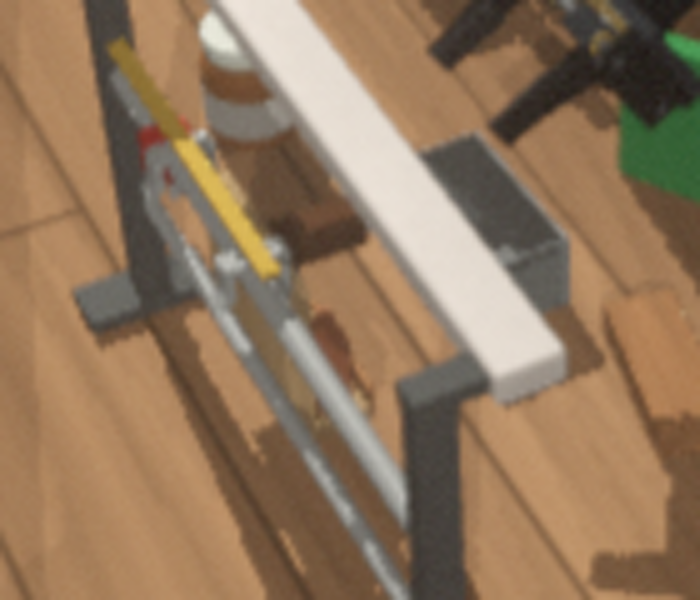

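The carrier hangs by both hooks under the keeper. Its right-hand hook, at (160,170), touches the red collar at (155,145), and the gripper is clear. I hand the job in.

```bash
python3 -c "
from rig import bot
print(bot.sign_off())"
```

```text
the job is handed in; nothing more can be done
None
```

I handed the job in at about 21 s: the carrier hangs by both hooks under the keeper against the red collar, and the gripper has let go and backed clear. The collar contact was gentle, about 5.5 N against its 15 N slip. The hand-in returned no verdict.

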